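Press a bush home in a guide roller on the bench press

ROBOT

A 6-joint arm with a two-finger parallel gripper is mounted at the origin on a cart in front of the work surface, level with it; the furniture and walls round the work are solid. World frame = base frame: x ahead of the robot, y to its left, z up, the work surface at z = 0. Lengths are in m, angles in rad, forces in N, time in s.
With the tool pointing down it reaches from about 0.375 to 0.925 m from the base axis. Payload 5.7 kg.
Tool frame: the origin (TCP) lies on the centre line of the jaws, within the pads' length; the fingertips stand 17 mm ahead of it and the grasp point (between the pads) lies 2 mm behind it; z points along the fingers, y is the line along which they close (so a half turn about z gives the same grasp; the last joint's range is limited). The gripper opens to 85 mm and grips with 20 to 120 N. Pads are 22 mm wide; open, the fingers measure 114 mm over their backs; the gripper's body (76 mm by 85 mm) begins 54 mm behind the grasp point. The pads swing forward as they close: fully open they stand 13 mm farther back than shut.
Start: joints at [1.097, 0.359, 1.51, -0, 1.272, -0.115], TCP at [0.211, 0.562, 0.248] pointing down, gripper open.
Joint ranges: [-2.97, 2.97], [-1.01, 2.36], [0.21, 2.38], [-0.96, 4.11], [0.2, 2.71], [-2.98, 2.98]. Speed limits (rad/s): [2.39, 2.39, 3.14, 3.14, 3.14, 3.14].

INTERFACE

Orientations are given as a unit quaternion [x, y, z, w].
In Python, from workcell import bot, vision gives the robot as it stands (bot), with the cameras (vision).
- The arm moves only by the tool step_hand, called after "Request:" as name(argument=value, ...) on one line, values as JSON. Schema: {"type":"object","properties":{"ticks":{"type":"array","items":{"type":"array","prefixItems":[{"type":"number"},{"type":"array","items":{"type":"number"},"minItems":3,"maxItems":3},{"type":"number"}],"minItems":3,"maxItems":3},"minItems":1,"maxItems":10},"clamp_n":{"type":"number"},"only":{"type":"string"},"quiet":{"type":"boolean"},"lines":{"type":"string"}},"required":["ticks"],"additionalProperties":false}. ticks is a list of rows, 1 to 10 of them, each written [opening, [dx, dy, dz], turn]: the finger opening in m, then dx, dy, dz in shares of the most that a row can go, 1 being 50 mm, then a turn about the tool's z in a scale on which 1.0 is pi rad; each row shifts and turns the commanded pose from where the row before left it, along the tool's axes as they then stand; what a row does not reach is not made up. A row lasts 1/10 s, in which the tool goes at most 0.05 m and 0.15 rad, less where a joint would pass 70% of its speed; a pose out of reach is approached as far as the arm can. The fingers move at their own pace and stop on an object; clamp_n is the grip in N (left out, the last holds). Time passes only in rows, so rows that do not move let the fingers close. The tool returns the time, the measured TCP pose, the force, the opening and the grip force at its end. only (a regular expression) keeps the lines of the reply that match it, lines (a string "A,B") keeps lines A to B, and quiet returns only ok. Shift and turn numbers lie between -1 and 1, and a call with a number outside is refused. Input that does not fit is refused with a message, and nothing moves.
- bot.state(): the state, without advancing time (a new reading comes with each control period).
- vision.camera(name): name is "scene" or "top" or "wrist"; returns a dict with "frame" (384x512x3 uint8, blue, green, red), "K" (3x3 intrinsics, pixels), "eye" and "attitude" of the camera in the world. Camera axes: x right, y up, looking along -z (the intrinsics and any distortion apply to the point x, -y, -z); pixel columns grow to the right and rows downward; lengths in m; the calibration is good to about 2 mm. A picture is of the moment at which its call begins. There is no depth.
- bot.hand_in(): hands the job in; it is judged then, once.
The state is a dict: "time": time; "q": joint angles; "joint_vel": joint speeds; "tau": joint torques, N m; "position": TCP position; "tool_rot": TCP orientation; "force": force on the tool from outside, world axes, zero at the start; "moment": the same for the moment, N m; "grip_width": finger opening in m; "grip_force": force on a finger pad.
Only numpy, scipy, OpenCV 4.12 (cv2) and the standard library are available. Lean on these libraries where they do the work, as an engineer would, in place of code of your own. Each camera call takes 0.05 s, during which the arm holds its last target. There are 200 camera calls.

TASK

One of the two green rollers still has its bronze bush standing proud: stand that roller upright, bush on top, in the round nest on the press's shuttle, push the shuttle along until it stops under the ram, then push the black palm button on top of the press fully down so that the ram drives the bush home (flange down on the roller), and let the button spring back up. Leave the roller in the nest with the shuttle in, and do not disturb the finished roller, the carton, the jar or the wrench.

Things in the scene. Friction and masses are not known exactly. Their poses are not given: they have to be found in the camera images.
- press: dark blue bench press fixed to the worktop. Origin on the worktop under the ram axis, z up. In its frame (mm) the slide bed, 136 wide (x), 36 high, runs along y from -237 to +75; the column, 58 wide, 180 high, stands behind at x = 70 to 142; the head over the bed is 130 to 184 high, with a barrel of 29 radius about the ram axis. The shuttle slides to +y to come under the head.
- palm_button (a joint): black mushroom palm button on top of the press, one piece with the ram below the head, in m: 0 up (where its spring returns it), 0.0145 fully down (0.014 on a roller whose bush is home). Spring: about 2 N to start, 5 N at the bottom; with a bush under the ram about 5 N more for the last 8 mm. When up, the ram face (27 mm dia.) is 118 mm above the worktop.
- button_top (a point): centre of the top of the palm button (50 mm dia., slightly domed), 216 mm above the worktop when up; it goes down with the button.
- shuttle (a joint): aluminium shuttle plate on the slide bed, in m: 0 out (for loading), 0.12 fully in against its stop, the nest then exactly under the ram. Starts between 0 and 0.02, slides with about 2.5 N of friction and stays where it is left.
- nest_seat (a point): centre of the nest's inner floor on the shuttle, 31 mm above the worktop; its axes are those of the press. The nest is an upright steel ring, bore 44 mm dia., outside 68 mm dia., its rim 14 mm above this floor.
- push_plate (a point): middle of the top edge of the black upright plate that the shuttle is pushed by, 78 mm above the worktop, 98 mm from the nest axis towards the press's -y. The plate is 46 mm wide (along the press's x), 9 mm thick (along y), 50 mm high; push it towards the press's +y.
- roller: the unfinished green guide roller, loose, standing upright on the worktop: 40 mm dia., 70 mm long, 0.11 to 0.22 kg. Origin at the centre of its foot, z up along its axis to the end with the bush. It stands either to the left or to the right of the press; the finished roller stands on the other side.
- bush (a joint): the bronze bush tightly started in the roller's top end, in m: 0 is flange 8 mm proud, 0.008 is home, flange flat on the roller. Starts between 0 and 0.001; needs about 5 N to move and stays where it is left.
- bush_top (a point): centre of the top face of the bush's flange (29 mm dia., 3 mm thick); 81 mm above the roller's foot when the joint bush is 0, 73 mm when it is home.
- finished_roller: the same roller with its bush already home: 40 mm dia., 73 mm high with the flange, loose, origin at the centre of its foot. Not to be disturbed.
- grease_carton: blue and white carton 50 x 110 x 18 mm lying flat, origin at the centre of its underside; bystander.
- dye_jar: orange jar with a white lid, 51 mm dia., 65 mm high, origin at the centre of its underside; bystander.
- wrench: combination wrench 27 x 190 x 8 mm lying flat near the robot, long side along its own y, origin at the centre of its underside; bystander.

How it is judged:
On the way, in this order (a step that is already met when the one before it is completed fails the run):
1. the unfinished roller stands upright on the floor of the nest (horizontal distance between roller and nest_seat below 0.004 m and z of roller in the frame of nest_seat below 0.003 m and angle between roller's own z axis and vertical below 0.06 rad), for 0.2 s.
2. the shuttle is in against its stop with the roller standing in the nest, its bush still proud (value of joint shuttle above 0.117 m and horizontal distance between roller and nest_seat below 0.004 m and z of roller in the frame of nest_seat below 0.003 m and value of joint bush below 0.003 m), for 0.2 s.
3. the palm button is fully down and the ram has driven the bush home (value of joint palm_button above 0.0125 m and value of joint bush above 0.007 m and value of joint shuttle above 0.117 m), for 0.05 s.
At the end, for the whole second after the job is handed in: The palm button is back up (within 1.5 mm), the bush is home (at least 7 of its 8 mm), the shuttle is in within 3 mm of its stop, and the roller stands upright (within 0.06 rad) and at rest in the nest, within 4 mm of its axis and 3 mm of its floor (all of step 1 and value of joint palm_button below 0.0015 m and value of joint bush above 0.007 m and value of joint shuttle above 0.117 m and linear speed of roller below 0.01 m/s); the robot touches nothing.
It fails at once if the finished roller is moved more than 25 mm or tipped (distance of finished_roller from where it was at the start of the episode above 0.025 m or angle between finished_roller's own z axis and vertical above 0.3 rad).
It fails at once if the carton, the jar or the wrench is moved more than 25 mm or the jar is tipped (distance of any of grease_carton, dye_jar, wrench from where it was at the start of the episode above 0.025 m or angle between dye_jar's own z axis and vertical above 0.3 rad).
It also fails if it takes over 64 s, if anything falls off the work surface, if the arm or the gripper's body presses on something with over 40 N, if the wrist force passes 120 N, or if a joint passes its speed limit or range.

## Working session

There is one attempt and no reset: what is moved stays moved. The work goes in short steps, Python scripts to look and compute and a tool call to move; the robot and the scene stay as the last step left them, time stands still between calls to the robot, and variables do not carry over. Pictures are saved under pics/ and viewed, at most 14 in all, crops included, and the job is handed in when it is done.

```bash
ls; mkdir -p pics; python3 - <<'E'
from workcell import bot, vision
import cv2,numpy as np
for n in("scene","top"):
    c=vision.camera(n);cv2.imwrite(f"pics/{n}0.png",c["frame"]);print(n,c["K"],c["eye"],c["attitude"],[k for k in c])
s=bot.state();print(s)
E
```

```text
pics
workcell.py
scene [[440.30226756   0.         252.1145079 ]
 [  0.         440.30226756 189.89927504]
 [  0.           0.           1.        ]] [-0.0192174  -0.67274271  1.10791344] [ 0.34214802 -0.11177307 -0.28633022  0.88795074] ['frame', 'K', 'eye', 'attitude']
top [[451.66942443   0.         248.43119496]
 [  0.         451.66942443 197.37713206]
 [  0.           0.           1.        ]] [0.35575949 0.0274157  1.35367266] [-0.03899142  0.04202424  0.71566971 -0.69608225] ['frame', 'K', 'eye', 'attitude']
{'time': 0.1, 'q': array([ 1.09689735e+00,  3.59438577e-01,  1.51130784e+00,  7.99674850e-06,
        1.27250998e+00, -1.15084452e-01]), 'joint_vel': array([-8.01049118e-04,  1.47262400e-03, -3.62179043e-03,  1.04021968e-03,
       -4.14800861e-05, -7.61208369e-04]), 'tau': array([-2.19846243e-04, -5.28648198e+01, -2.79352212e+01, -4.31033423e-04,
        5.08965095e-03, -5.23034799e-06]), 'position': array([0.21042971, 0.56127337, 0.24754052]), 'tool_rot': array([ 1.78447479e-01,  9.83949087e-01, -7.94946440e-04, -2.45108790e-04]), 'force': array([ 0.14285882, -0.85196153,  0.14281366]), 'moment': array([ 0.03142013, -0.00437653, -0.02146217]), 'grip_force': 0.0, 'grip_width': 0.08512543863793118}
```

View pics/scene0.png

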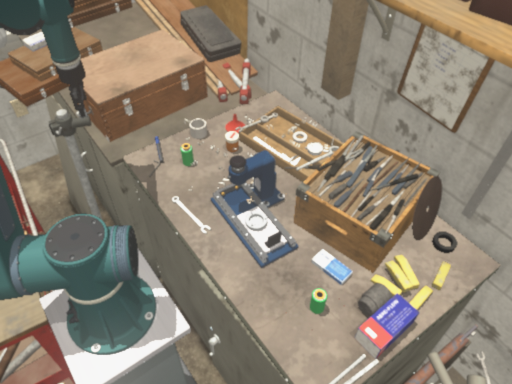

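View pics/top0.png

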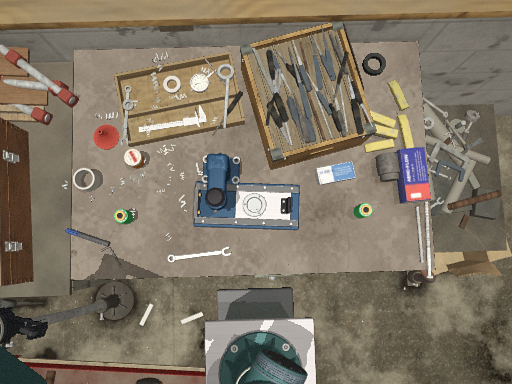

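The two rollers are at (187,154) and (318,300) in scene, and at (123,216) and (363,211) in top. The button is at (216,197), the nest at (255,205) and the push plate at (287,205) in top. Next I'll make enlarged crops.

```bash
cat > h.py <<'E'
import numpy as np,cv2
from workcell import bot, vision
from scipy.spatial.transform import Rotation as R
from scipy.optimize import least_squares
def proj(c,P):
    p=(np.atleast_2d(P)-c["eye"])@R.from_quat(c["attitude"]).as_matrix()
    p=p*[1,-1,-1]; u=p@c["K"].T; return u[:,:2]/u[:,2:]
def ray(c,px,z):
    d=np.linalg.solve(c["K"],[px[0],px[1],1])*[1,-1,-1]
    d=R.from_quat(c["attitude"]).as_matrix()@d
    return c["eye"]+d*(z-c["eye"][2])/d[2]
def crop(f,x,y,w,h,s): return cv2.resize(f[y:y+h,x:x+w],None,fx=s,fy=s,interpolation=cv2.INTER_CUBIC)
E
python3 - <<'E'
from h import *
s=cv2.imread("pics/scene0.png");t=cv2.imread("pics/top0.png")
C=lambda f,x,y:crop(f,x,y,40,40,5)
row=np.hstack([C(s,167,134),C(s,298,280),C(t,103,196),C(t,343,191)])
a=crop(s,200,145,100,120,4)[:400];b=crop(t,190,145,114,100,3.5)[:350]
can=np.zeros((600,800,3),np.uint8);can[:200]=row;can[200:600,:400]=a;can[200:550,400:799]=b
cv2.imwrite("pics/m1.png",can)
E
```

```text
(no output)
```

View pics/m1.png

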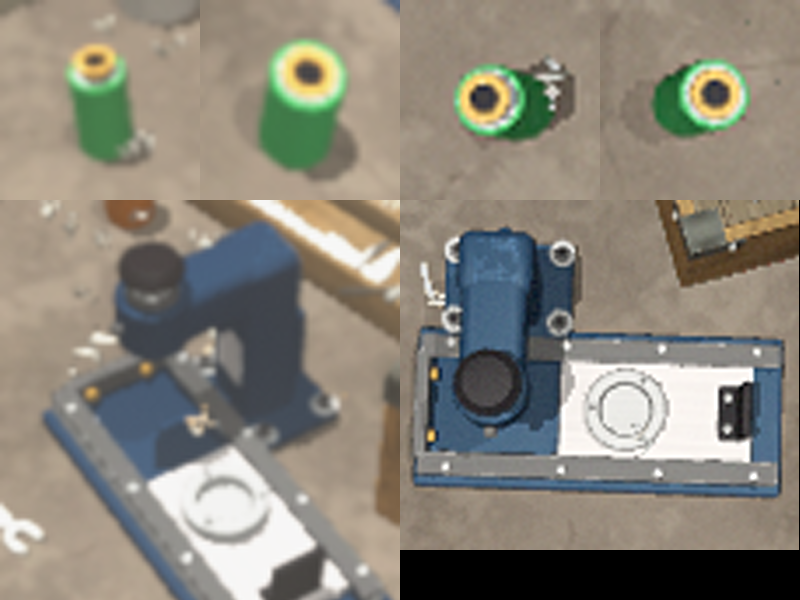

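The left (+y) roller has the proud bush, with its flange at scene (186,146) and top (119.8,215.6). The nest rim is centred at top (254.6,205), and the press bed runs along world y with slight yaw.

```bash
python3 - <<'E'
from h import *
S=vision.camera("scene");T=vision.camera("top")
k=lambda o,s,ox,oy:lambda u,v:((u-o[0]+.5)/s-.5+ox,(v-o[1]+.5)/s-.5+oy)
t=k((400,200),3.5,190,145);s=k((0,200),4,200,145)
r=lambda i,ox,oy:k((200*i,0),5,ox,oy)
# roller
def f(p):
    return np.r_[proj(T,[[*p,.081]])[0]-r(2,103,196)(485,98), proj(T,[[*p,.07]])[0]-r(2,103,196)(490,99), proj(S,[[*p,.081]])[0]-r(0,167,134)(95,59)]
q=least_squares(f,[.3,.4]);print("roller",q.x,q.fun.round(1))
print("finished",ray(T,r(3,343,191)(716,95),.073), "jar", ray(T,(134,157),.065))
obs=[(T,t(488,380),(0,0,.214),0),(T,t(626,410),(0,-.12,.045),1),(T,t(422,328),(-.068+.136,.075,.036),0),(T,t(783,342),(.068,-.237,.036),0),
 (T,t(779,495),(-.068,-.237,.036),0),(T,t(413,487),(-.068,.075,.036),0),(S,s(225,502),(0,-.12,.045),1),(S,s(152,268),(0,0,.214),0)]
def g(p):
    c,sn=np.cos(p[2]),np.sin(p[2]);o=[]
    for cam,px,P,sh in obs:
        x,y,z=P;y+=sh*p[3]
        o+=list(proj(cam,[[p[0]+c*x-sn*y,p[1]+sn*x+c*y,z]])[0]-px)
    return np.array(o)
q=least_squares(g,[.5,.1,0,.01],loss="soft_l1");print("press",q.x,g(q.x).round(1))
p=q.x;print("nest",p[0]-np.sin(p[2])*(p[3]-.12),p[1]+np.cos(p[2])*(p[3]-.12))
E
```

```text
roller [0.46187304 0.38461101] [ 0.  -0.1  0.1  0.  -0.2 -0.1]
finished [ 0.45888928 -0.31323184  0.073     ] jar [0.63102019 0.34822633 0.065     ]
press [ 0.49013764  0.10528922 -0.05908766  0.01632528] [ 0.3  1.   0.6  0.2 -1.1 -0.9  1.6 -1.6  1.9  0.9 -0.6 -0.2 -0.2 -0.8
 -0.7 -1.8]
nest 0.48401530268737075 0.001795424940390991
```

Units first: shifts go in shares of 50 mm and turns go in shares of pi rad. So -0.036 m is -0.72, -0.025 m is -0.5, -0.12 rad / 3.1416 = -0.0382.

Request:
step_hand(ticks=[[0.085, [0, 0, 0], -0.0382], [0.085, [0, 0, 0], -0.0382], [0.085, [0, 0, 0], -0.0382], [0.085, [-0.72, -0.5, 0], 0], [0.085, [-0.72, -0.5, 0], 0], [0.085, [-0.72, -0.5, 0], 0], [0.085, [-0.72, -0.5, 0], 0], [0.085, [-0.72, -0.5, 0], 0], [0.085, [-0.72, -0.5, 0], 0], [0.085, [0, 0, 0], 0]], clamp_n=40)

```text
time: 1.2
position: [0.4313, 0.4091, 0.2482]
tool_rot: [0.002, 1.0, -0.001, 0.001]
force: [-0.3, 0.3, 0.8]
grip_width: 0.0848
grip_force: 0.0
```

```bash
python3 - <<'E'
from h import *
s=bot.state();print(s["position"],R.from_quat(s["tool_rot"]).as_matrix().round(4),s["q"].round(2))
c=vision.camera("wrist");print(c["eye"],R.from_quat(c["attitude"]).as_matrix().round(3))
np.savez("w1.npz",**c);cv2.imwrite("pics/w1.png",c["frame"]);print(proj(c,[[.462,.385,.081]]))
E
```

```text
[0.43132162 0.40910026 0.24816595] [[-1.      0.0035  0.0023]
 [ 0.0035  1.     -0.0012]
 [-0.0023 -0.0012 -1.    ]] [ 0.64  0.35  1.52 -0.    1.27 -0.92]
[0.36558945 0.40838879 0.37388984] [[ 0.004 -0.965 -0.261]
 [ 1.     0.003  0.003]
 [-0.002 -0.261  0.965]]
[[238.10929652 208.4841144 ]]
```

View pics/w1.png

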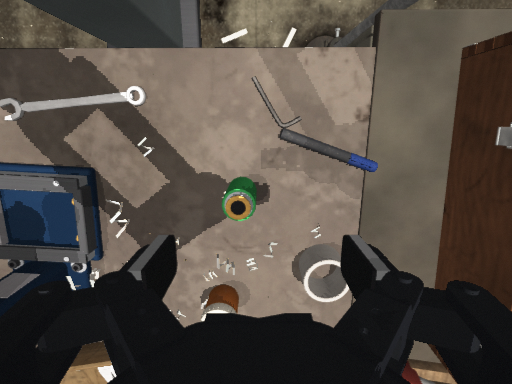

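The wrist view shows the flange at (238,207.5), against a prediction of (238.1,208.5), so the roller position is confirmed to about 1 mm.

In the tool's units: 0.05 m is 1, -0.03 m is -0.6.

Request:
step_hand(ticks=[[0.085, [-0.6, -0.48, 0], 0], [0.085, [0, 0, 1], 0], [0.085, [0, 0, 1], 0], [0.085, [0, 0, 1], 0], [0.085, [0, 0, 0.8], 0], [0.085, [0, 0, 0.26], 0], [0.085, [0, 0, 0], 0], [0.085, [0, 0, 0], 0]])

```text
time: 2.05
position: [0.4575, 0.3892, 0.0467]
tool_rot: [-0.001, 1.0, 0.001, 0.001]
force: [1.7, -0.3, 0.2]
grip_width: 0.0847
grip_force: 0.0
```

Request:
step_hand(ticks=[[0.03, [0, 0, 0], 0], [0.03, [0, 0, 0], 0], [0.03, [0, 0, 0], 0], [0.03, [0, 0, 0], 0], [0.03, [0, 0, 0], 0], [0.03, [0, 0, 0], 0], [0.03, [0, 0, 0], 0]], clamp_n=40)

```text
time: 2.75
position: [0.4576, 0.3884, 0.0468]
tool_rot: [-0.001, 1.0, 0.001, 0.001]
force: [-1.7, -1.3, 6.8]
grip_width: 0.0391
grip_force: 39.5
```

Request:
step_hand(ticks=[[0.03, [0, 0, -0.6], 0], [0.03, [0, 0, -1], 0], [0.03, [0, 0, -1], 0], [0.03, [0, 0, -1], 0], [0.03, [0, 0, -1], 0], [0.03, [0, 0, -0.6], 0], [0.03, [0, -0.2, 0], 0], [0.03, [0, 0, 0], 0]])

```text
time: 3.55
position: [0.4567, 0.3769, 0.3057]
tool_rot: [-0.0, 1.0, -0.0, 0.0]
force: [0.1, 0.5, -1.9]
grip_width: 0.0392
grip_force: 40.7
```

Request:
step_hand(ticks=[[0.03, [0, -0.92, 0], 0], [0.03, [-0.08, -0.92, 0], 0], [0.03, [-0.08, -0.92, 0], 0], [0.03, [-0.08, -0.92, 0], 0], [0.03, [-0.08, -0.92, 0], 0], [0.03, [-0.08, -0.92, 0], 0], [0.03, [-0.08, -0.92, 0], 0], [0.03, [-0.04, -0.92, 0], 0], [0.03, [0, 0, 0], 0], [0.03, [0, 0, 0], 0]])

```text
time: 4.55
position: [0.482, 0.0093, 0.3033]
tool_rot: [0.001, 1.0, 0.0, -0.002]
force: [0.5, 1.5, -1.3]
grip_width: 0.0393
grip_force: 41.3
```

```bash
python3 - <<'E'
from h import *
s=bot.state();print(s["position"],R.from_quat(s["tool_rot"]).as_matrix().round(4))
c=vision.camera("wrist")
np.savez("w2.npz",**c);cv2.imwrite("pics/w2.png",c["frame"]);print(c["eye"],proj(c,[[.484,.002,.045],[.48,.098,.216]]))
E
```

```text
[0.48204671 0.00927115 0.30333283] [[-1.0e+00  2.2e-03 -4.1e-03]
 [ 2.2e-03  1.0e+00  9.0e-04]
 [ 4.1e-03  9.0e-04 -1.0e+00]]
[0.41709181 0.00819388 0.42945442] [[253.90840135 169.93432377]
 [369.83462348 201.25284448]]
```

View pics/w2.png

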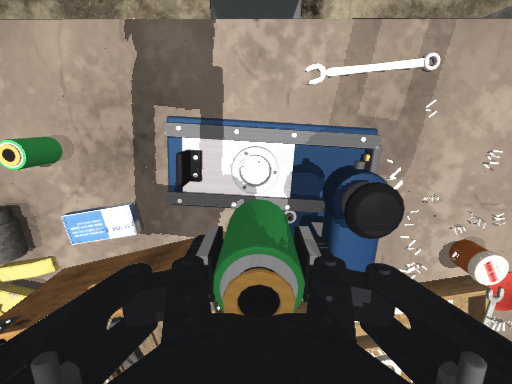

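The nest shows at (254.5,169), against a prediction of (253.9,169.9). The button is at (373,208), the push plate at (190,165) and the held bush at about (260,295). Next I'll enlarge for fine measurement.

```bash
python3 - <<'E'
from h import *
f=cv2.imread("pics/w2.png")
a=crop(f,160,110,160,100,5)
b=crop(f,205,250,110,80,3)
can=np.zeros((600,800,3),np.uint8);can[:500,:800]=a;can=can[:500]
b=crop(f,205,255,115,70,4)[:280]
out=np.zeros((600,800,3),np.uint8)
a=crop(f,160,112,160,100,4)
out[:400,:640]=a
out2=crop(f,205,255,115,70,2.8);out[402:402+196,:322]=out2[:196]
cv2.imwrite("pics/m2.png",out)
E
```

```text
(no output)
```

View pics/m2.png

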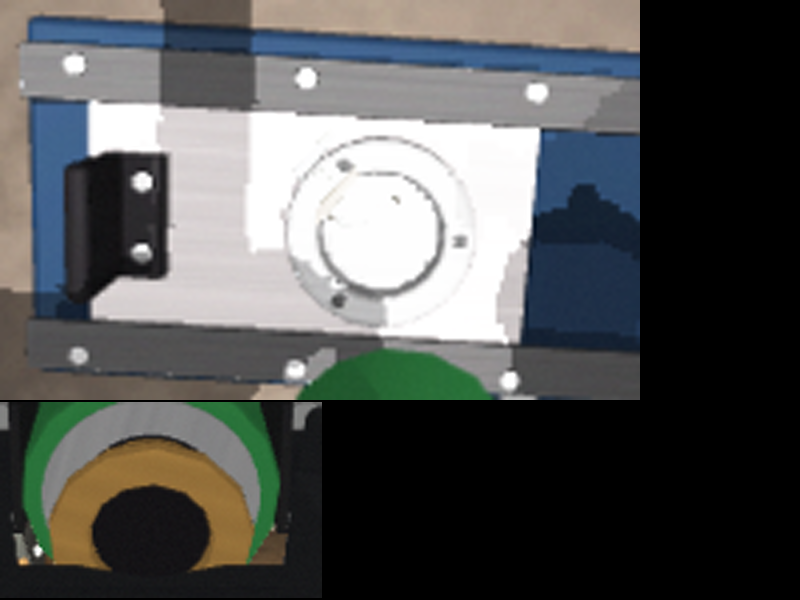

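```bash
cat > m.py <<'E'
from h import *
c=dict(np.load("w2.npz"));k=lambda U,V:((U+.5)/4-.5+160,(V+.5)/4-.5+112)
print("nest",ray(c,k(380.7,232.8),.045),ray(c,k(380.5,234.5),.045))
tcp=np.array([.48205,.00927,.30333])
for dx in(0,.002,.004,.006):
  P=tcp+[dx,0,-.0468+.081];a=np.linspace(0,2*np.pi,60)
  o=proj(c,P+np.c_[.0145*np.cos(a),.0145*np.sin(a),0*a])
  o=(o-[205,255]+.5)*2.8-.5+[0,402];print(dx,"flange u",o[:,0].min(),o[:,0].max(),"v",o[:,1].min(),o[:,1].max(), "at umin v",o[o[:,0].argmin()])
  o=proj(c,P-[0,0,.011]+np.c_[.02*np.cos(a),.02*np.sin(a),0*a]);o=(o-[205,255]+.5)*2.8-.5+[0,402];print("   body top u",o[:,0].min(),o[:,0].max(),"v",o[:,1].min())
w=dict(np.load("w1.npz"))
# yaw: rail screws upper row & plate bolt row, push plate top edge
for n,a,b,z in(("upper screws",(74,64),(537,93),.04),("lower screws",(79,356),(510,381),.04),("edge bed",(30,17),(560,47),.036)):
  A,B=ray(c,k(*a),z),ray(c,k(*b),z);d=B-A;print(n,np.arctan2(-d[0],d[1]),np.linalg.norm(d),A,B)
print("plate top ends",ray(c,k(68,166),.078),ray(c,k(73,300),.078))
print("button",ray(c,(373,208),.214))
E
python3 m.py
```

```text
nest [0.48384749 0.00325672 0.045     ] [0.48445282 0.00318281 0.045     ]
0 flange u 52.597562535172344 265.27566808806813 v 423.61603296886824 609.0084324444376 at umin v [ 52.59756254 517.29570448]
   body top u 24.833746879573425 291.36827812732656 v 351.06757677829313
0.002 flange u 53.1038292083048 264.7572220678081 v 437.2706216682741 620.8804160235416 at umin v [ 53.10382921 530.0351248 ]
   body top u 25.41553092418287 290.78273435418447 v 363.92305723872965
0.004 flange u 53.605240822018956 264.2437480565124 v 450.7896824001988 632.6424697811045 at umin v [ 53.60524082 542.65237505]
   body top u 25.992241266534663 290.20229726557295 v 376.66146158472077
0.006 flange u 54.10186688251831 263.7351748715543 v 464.17522296502403 644.2961135399481 at umin v [ 54.10186688 555.14920422]
   body top u 26.563943989635902 289.62690034638865 v 389.2843819020168
upper screws -0.06361136309252688 0.1594833846646255 [ 0.4258833  -0.10169976  0.04      ] [0.43602141 0.05746107 0.04      ]
lower screws -0.06320473411640194 0.15881630491980378 [ 0.53017844 -0.10784885  0.04      ] [0.5402097  0.05065034 0.04      ]
edge bed -0.05714385425787101 0.18245379581440926 [ 0.41025599 -0.11671732  0.036     ] [0.42067643 0.06543866 0.036     ]
plate top ends [ 0.45646001 -0.09528524  0.078     ] [ 0.50007916 -0.09705044  0.078     ]
button [0.4863524  0.10201225 0.214     ]
```

In the tool's units: 0.05 m is 1, -0.006 m is -0.12.

Request:
step_hand(ticks=[[0.03, [0.02, -0.12, 0.2], 0], [0.03, [0, 0, 0.8], 0], [0.03, [0, 0, 1], 0], [0.03, [0, 0, 1], 0], [0.03, [0, 0, 0.6], 0], [0.03, [0, 0, 0.3], 0], [0.03, [0, 0, 0], 0], [0.03, [0, 0, 0], 0], [0.03, [0, 0, 0], 0]])

```text
time: 5.5
position: [0.4832, 0.0044, 0.1112]
tool_rot: [-0.001, 1.0, -0.0, 0.001]
force: [0.2, -0.3, -1.4]
grip_width: 0.0389
grip_force: 41.3
```

```bash
python3 - <<'E'
from h import *
s=bot.state();print(s["position"],R.from_quat(s["tool_rot"]).as_matrix().round(4))
o=[]
for n,(x,y,w,h,sc) in dict(wrist=(176,120,160,150,4),top=(225,175,64,60,3),scene=(225,150,70,100,3)).items():
    c=vision.camera(n);np.savez(n[0]+"3.npz",**c);o.append(crop(c["frame"],x,y,w,h,sc))
can=np.zeros((600,860,3),np.uint8);can[:600,:640]=o[0];can[:180,645:837]=o[1];can[200:500,645:855]=o[2]
cv2.imwrite("pics/m3.png",can[:,:800])
c=dict(np.load("w3.npz"));print(proj(c,[[.484,.0035,.045]]))
E
```

```text
[0.48316602 0.00444932 0.11118814] [[-1.0e+00 -2.2e-03  1.9e-03]
 [-2.2e-03  1.0e+00 -3.0e-04]
 [-1.9e-03 -3.0e-04 -1.0e+00]]
[[258.68689433 212.864924  ]]
```

View pics/m3.png

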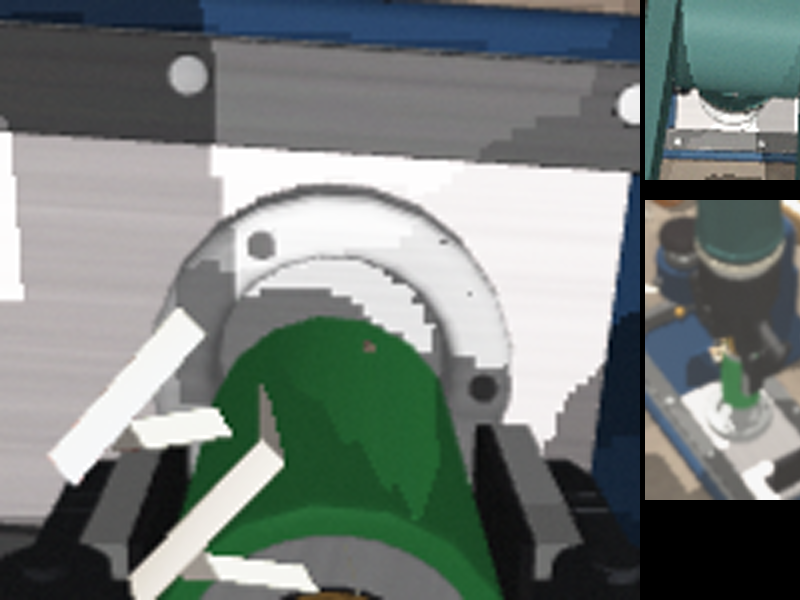

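The nest ring is visible in the crop: outer edge u 155–511 with its top at v 185, and bore u 220–442 with its top at v 256. The roller foot's front is at v 318, with sides at about 212 and 441. Next I'll fit both centres.

```bash
cat > fit.py <<'E'
from h import *
c=dict(np.load("w3.npz"));a=np.linspace(0,2*np.pi,361)
def ext(x,y,z,r):
    o=proj(c,np.c_[x+r*np.cos(a),y+r*np.sin(a),z+0*a]);o=(o-[176,120]+.5)*4-.5
    return np.array([o[:,0].min(),o[:,0].max(),o[:,1].min()])
for n,z,r,m in(("outer",.045,.034,(155,511,185)),("bore",.045,.022,(220,442,256)),("foot",.0644,.02,(212,441,318))):
    q=least_squares(lambda p:ext(*p,z,r)-m,[.484,.003]);print(n,q.x.round(4),q.fun.round(1))
    q=least_squares(lambda p:ext(p[0],p[1],p[2],r)-m,[.484,.003,z]);print("  free z",q.x.round(4),q.fun.round(1))
E
python3 fit.py
```

```text
outer [0.4833 0.0036] [-7.6  7.6  0.6]
  free z [0.4846 0.0036 0.0364] [ 0. -0.  0.]
bore [0.4841 0.0033] [-8.9  8.9  0.5]
  free z [0.4877 0.0033 0.0291] [0. 0. 0.]
foot [0.4879 0.0025] [-5.   5.   0.3]
  free z [0.4901 0.0025 0.0567] [0. 0. 0.]
```

In the tool's units: 0.009 m is 0.18, 0.001 m is 0.02.

Request:
step_hand(ticks=[[0.03, [0.08, 0.02, 0], 0], [0.03, [0, 0, 0], 0], [0.03, [0, 0, 0.18], 0], [0.03, [0, 0, 0], 0], [0.03, [0, 0, 0], 0]])

```text
time: 6.15
position: [0.478, 0.0051, 0.1008]
tool_rot: [-0.001, 1.0, 0.0, -0.001]
force: [-0.1, -0.2, -1.4]
grip_width: 0.039
grip_force: 41.3
```

```bash
python3 - <<'E'
from h import *
s=bot.state();print(s["position"],R.from_quat(s["tool_rot"]).as_matrix().round(4))
c=vision.camera("wrist");np.savez("w4.npz",**c);cv2.imwrite("pics/m4.png",crop(c["frame"],176,120,160,110,5))
E
```

```text
[0.47796872 0.00507436 0.10082739] [[-1.     -0.0011 -0.0011]
 [-0.0011  1.      0.    ]
 [ 0.0011  0.     -1.    ]]
```

View pics/m4.png

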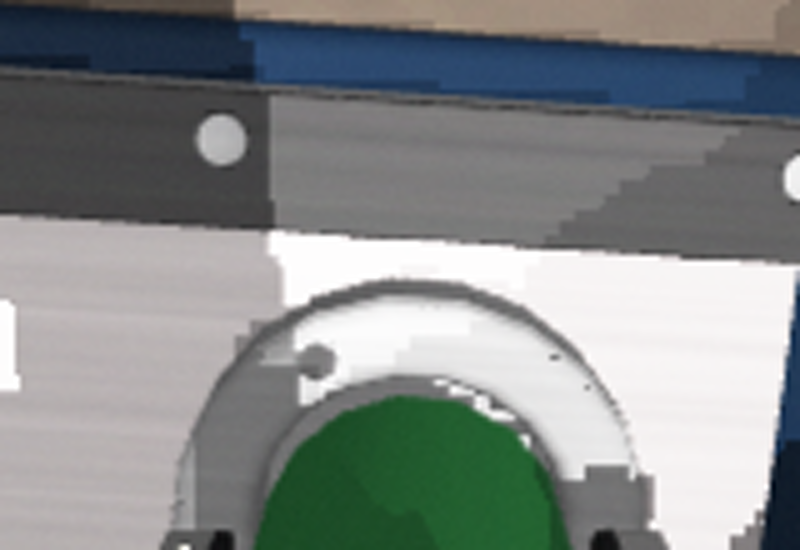

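The foot front edge is at v 397 and the bore edge at v 376. The outer rim's top edge is at v 298, since the dark band above it is the outer wall.

```bash
cat > fit2.py <<'E'
from h import *
c=dict(np.load("w4.npz"));k=lambda U,V:((U+.5)/5-.5+176,(V+.5)/5-.5+120)
for n,z,r,px in(("outer rim",.045,.034,(411,298)),("outer base",.031,.034,(411,280)),("bore",.045,.022,(411,376)),("foot",.054,.02,(411,397))):
    P=ray(c,k(*px),z);print(n,P+[r,0,0])
for U in(190,411,633):print(ray(c,k(U,450),.045))
for U in(262,413,565):print("foot",ray(c,k(U,530),.054))
E
python3 fit2.py
```

```text
outer rim [0.48515823 0.00351495 0.045     ]
outer base [0.48547236 0.00348388 0.031     ]
bore [0.48402424 0.00351892 0.045     ]
foot [0.48241396 0.00353911 0.054     ]
[ 0.4726709  -0.02707722  0.045     ]
[0.47264084 0.0035228  0.045     ]
[0.47261065 0.03425757 0.045     ]
foot [ 0.48093523 -0.01637614  0.054     ]
foot [0.48091493 0.00381327 0.054     ]
foot [0.4808945  0.02413467 0.054     ]
```

In the tool's units: 0.004 m is 0.08, -0.0025 m is -0.05.

Request:
step_hand(ticks=[[0.03, [-0.05, 0, 0], 0], [0.03, [0, 0, 0], 0], [0.03, [0, 0, 0.08], 0], [0.03, [0, 0, 0.08], 0], [0.03, [0, 0, 0.08], 0], [0.03, [0, 0, 0], 0], [0.03, [0, 0, 0], 0]])

```text
time: 6.9
position: [0.4807, 0.0051, 0.0891]
tool_rot: [-0.001, 1.0, -0.0, -0.0]
force: [-0.0, -0.1, -2.0]
grip_width: 0.0395
grip_force: 41.3
```

In the tool's units: 0.004 m is 0.08, 0.003 m is 0.06.

Request:
step_hand(ticks=[[0.03, [0, 0, 0.08], 0], [0.03, [0, 0, 0.06], 0], [0.03, [0, 0, 0], 0], [0.03, [0, 0, 0], 0]])

```text
time: 7.3
position: [0.4807, 0.0051, 0.0822]
tool_rot: [-0.001, 1.0, -0.0, -0.0]
force: [-0.0, 0.4, -1.3]
grip_width: 0.0388
grip_force: 41.3
```

Request:
step_hand(ticks=[[0.03, [0, 0, 0.06], 0], [0.03, [0, 0, 0.02], 0], [0.03, [0, 0, 0], 0], [0.03, [0, 0, 0], 0]])

```text
time: 7.7
position: [0.4808, 0.0051, 0.0783]
tool_rot: [-0.001, 1.0, -0.0, -0.0]
force: [-1.4, 0.4, -1.5]
grip_width: 0.0396
grip_force: 41.3
```

In the tool's units: -0.05 m is -1, -0.04 m is -0.8.

Request:
step_hand(ticks=[[0.065, [0, 0, 0], 0], [0.065, [0, 0, 0], 0], [0.065, [0, 0, 0], 0], [0.065, [0, 0, 0], 0], [0.065, [0, 0, -0.4], 0], [0.065, [0, 0, -0.8], 0], [0.065, [0, 0, -1], 0], [0.065, [0, 0, -1], 0], [0.065, [0, 0, 0], 0], [0.065, [0, 0, 0], 0]])

```text
time: 8.7
position: [0.4817, 0.005, 0.2397]
tool_rot: [-0.001, 1.0, -0.0, 0.002]
force: [-0.7, 0.0, -1.5]
grip_width: 0.0652
grip_force: 0.0
```

```bash
python3 - <<'E'
from h import *
s=bot.state();print(s["position"])
c=vision.camera("wrist");np.savez("w5.npz",**c);cv2.imwrite("pics/m5.png",crop(c["frame"],130,90,200,150,4))
print(proj(c,[[.4846,.0035,.112],[.4846,.0035,.045]]))
E
```

```text
[0.48165913 0.00499307 0.23972752]
[[258.10611279 193.54343599]
 [258.20688887 178.72515282]]
```

View pics/m5.png

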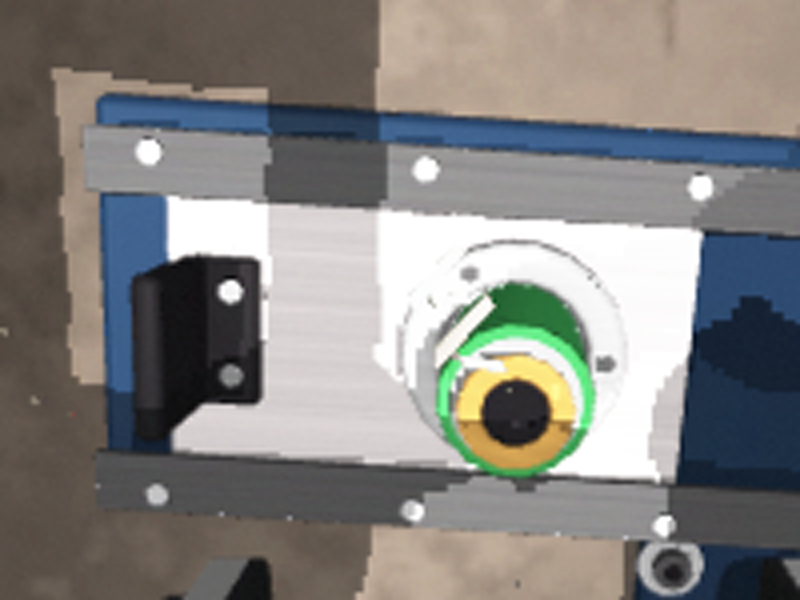

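The roller stands in the nest: the flange is at (258.5,192.9), against a prediction of (258.1,193.5). Next I'll close the fingers, align with the press yaw and go behind the push plate.

In the tool's units: 0.05 m is 1, -0.045 m is -0.9, 0.062 rad / 3.1416 = 0.0197.

Request:
step_hand(ticks=[[0, [-0.06, 0, 0], 0.0197], [0, [0, -0.9, 0], 0], [0, [0, -0.9, 0], 0], [0, [0, -0.94, 0], 0], [0, [0, 0, 0], 0], [0, [0, 0, 1], 0], [0, [0, 0, 1], 0], [0, [0, 0, 1], 0], [0, [0, 0, 0.4], 0], [0, [0, 0, 0], 0]])

```text
time: 9.75
position: [0.4713, -0.1293, 0.064]
tool_rot: [0.03, 1.0, 0.002, -0.005]
force: [-1.0, -0.9, 0.0]
grip_width: -0.0003
grip_force: 0.0
```

```bash
python3 - <<'E'
from h import *
s=bot.state();M=R.from_quat(s["tool_rot"]).as_matrix();p=s["position"];print(p,M.round(3),s["grip_width"],s["force"])
n=np.array([.4846,.0035]);d=p[:2]-n;a=.062
print("rel nest in press axes",d[0]*np.cos(a)-d[1]*np.sin(a),d[0]*np.sin(a)+d[1]*np.cos(a))
E
```

```text
[ 0.47128742 -0.12926556  0.06399998] [[-0.998  0.061 -0.01 ]
 [ 0.061  0.998  0.004]
 [ 0.01   0.004 -1.   ]] -0.00030506918542915325 [-1.01662236 -0.94413584  0.00512024]
rel nest in press axes -0.00506081281448763 -0.13333531765555523
```

In the tool's units: 0.015 m is 0.3, -0.005 m is -0.1.

Request:
step_hand(ticks=[[0, [-0.1, 0.12, 0], 0], [0, [0, 0.2, 0], 0], [0, [0, 0.2, 0], 0], [0, [0, 0.3, 0], 0], [0, [0, 0.3, 0], 0], [0, [0, 0.3, 0], 0], [0, [0, 0.3, 0], 0], [0, [0, 0.24, 0], 0], [0, [0, 0, 0], 0]])

```text
time: 10.65
position: [0.4858, -0.032, 0.0685]
tool_rot: [0.029, 1.0, 0.0, -0.001]
force: [-0.5, 0.2, -0.6]
grip_width: 0.0003
grip_force: 0.0
```

Request:
step_hand(ticks=[[0, [0, 0.1, 0], 0], [0, [0, 0, 0], 0]])

```text
time: 10.85
position: [0.486, -0.0286, 0.0681]
tool_rot: [0.03, 1.0, 0.0, -0.001]
force: [-1.0, -0.1, 0.1]
grip_width: 0.0001
grip_force: 0.0
```

In the tool's units: 0.006 m is 0.12.

Request:
step_hand(ticks=[[0, [0, 0.12, 0], 0], [0, [0, 0.12, 0], 0]])

```text
time: 11.05
position: [0.4869, -0.0173, 0.0681]
tool_rot: [0.031, 1.0, -0.0, -0.001]
force: [-2.3, -2.9, 1.1]
grip_width: -0.0006
grip_force: 1.4
```

Request:
step_hand(ticks=[[0, [0, 0.06, 0], 0], [0, [0, 0.06, 0], 0]])

```text
time: 11.25
position: [0.4873, -0.011, 0.0681]
tool_rot: [0.03, 1.0, -0.0, -0.001]
force: [-2.4, -1.9, -0.8]
grip_width: 0.0002
grip_force: 1.3
```

Request:
step_hand(ticks=[[0, [0, 0.06, 0], 0]])

```text
time: 11.35
position: [0.4875, -0.0085, 0.0682]
tool_rot: [0.03, 1.0, -0.001, -0.001]
force: [-4.3, -19.1, 0.0]
grip_width: 0.0001
grip_force: 10.2
```

```bash
python3 - <<'E'
from h import *
c=vision.camera("scene");cv2.imwrite("pics/m6.png",crop(c["frame"],190,130,130,130,4.6)[:598,:598])
E
```

```text
(no output)
```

View pics/m6.png

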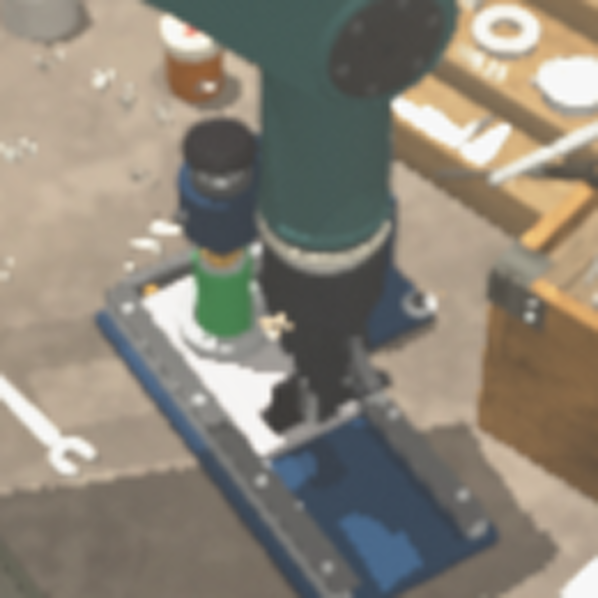

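The press shows the roller under the ram. The push force of −19 N at the expected position means the shuttle is against its stop. I'll back off, rise, and go over the button.

In the tool's units: -0.05 m is -1, -0.045 m is -0.9.

Request:
step_hand(ticks=[[0, [0, 0, 0], 0], [0, [0, -0.2, 0], 0], [0, [0, -0.5, 0], 0], [0, [0, 0, 0], 0], [0, [0, 0, -1], 0], [0, [0, 0, -1], 0], [0, [0, 0, -1], 0], [0, [0, 0, -0.9], 0], [0, [0, 0, 0], 0]])

```text
time: 12.3
position: [0.4903, -0.0436, 0.2699]
tool_rot: [0.03, 1.0, -0.001, 0.007]
force: [0.2, 0.3, -0.1]
grip_width: 0.0001
grip_force: 0.0
```

Request:
step_hand(ticks=[[0, [0.1, 0.8, 0], 0], [0, [0, 0.8, 0], 0], [0, [0, 0.8, 0], 0], [0, [0, 0.5, 0], 0], [0, [0, 0, 0], 0], [0, [0, 0, 0], 0]])

```text
time: 12.9
position: [0.4894, 0.1024, 0.2627]
tool_rot: [0.03, 1.0, -0.0, -0.0]
force: [1.2, -1.1, 0.3]
grip_width: -0.0004
grip_force: 0.0
```

```bash
python3 - <<'E'
from h import *
s=bot.state();print(s["position"],s["force"])
c=vision.camera("wrist");np.savez("w6.npz",**c)
f=c["frame"];t=vision.camera("top")["frame"]
can=np.zeros((384,800,3),np.uint8);can[:,:512]=f;can[:280,515:795]=crop(t,180,145,140,140,2);cv2.imwrite("pics/m7.png",can)
print(proj(c,[[.49,.105,.216]]))
E
```

```text
[0.48939803 0.1023617  0.26269539] [ 1.24853681 -1.08965565  0.30365008]
[[264.15358897 222.04620746]]
```

View pics/m7.png

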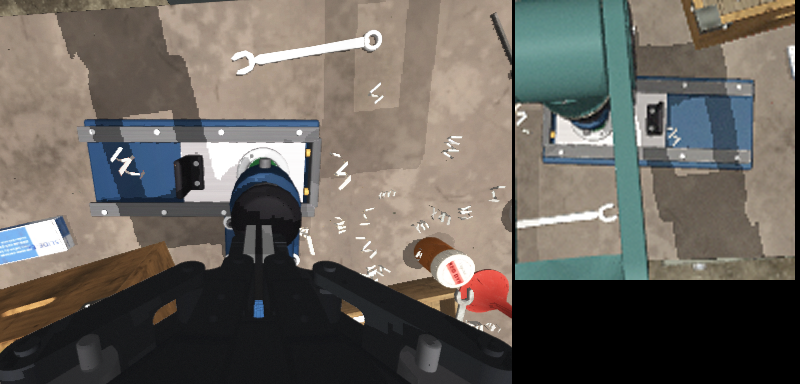

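The shuttle is in with the roller in the nest. The button top is centred at about (266,214), close to the prediction of (264,222), and the closed fingertips are above it. Pressing now.

In the tool's units: 0.015 m is 0.3, 0.012 m is 0.24.

Request:
step_hand(ticks=[[0, [0.02, 0.02, 0.3], 0], [0, [0, 0, 0.24], 0], [0, [0, 0, 0], 0]])

```text
time: 13.3
position: [0.4874, 0.102, 0.2345]
tool_rot: [0.031, 1.0, -0.0, -0.002]
force: [-0.5, -0.2, -0.3]
grip_width: -0.0
grip_force: 0.0
```

Request:
step_hand(ticks=[[0, [0, 0, 0.1], 0], [0, [0, 0, 0.08], 0], [0, [0, 0, 0.06], 0], [0, [0, 0, 0], 0]])

```text
time: 13.7
position: [0.489, 0.1026, 0.2246]
tool_rot: [0.03, 1.0, -0.0, 0.0]
force: [-1.7, -1.3, 2.9]
grip_width: 0.0003
grip_force: 1.7
```

Request:
step_hand(ticks=[[0, [0, 0, 0.06], 0], [0, [0, 0, 0.04], 0], [0, [0, 0, 0], 0]])

```text
time: 14.0
position: [0.4891, 0.1026, 0.2199]
tool_rot: [0.03, 1.0, -0.0, 0.0]
force: [-1.8, -1.7, 5.6]
grip_width: -0.0002
grip_force: 3.0
```

In the tool's units: 0.002 m is 0.04.

Request:
step_hand(ticks=[[0, [0, 0, 0.04], 0], [0, [0, 0, 0], 0]])

```text
time: 14.2
position: [0.4892, 0.1026, 0.2185]
tool_rot: [0.03, 1.0, -0.0, 0.001]
force: [-3.6, -1.6, 10.5]
grip_width: -0.0001
grip_force: 5.6
```

Request:
step_hand(ticks=[[0, [0, 0, 0.02], 0], [0, [0, 0, 0], 0]])

```text
time: 14.4
position: [0.4892, 0.1027, 0.2184]
tool_rot: [0.03, 1.0, -0.0, 0.001]
force: [-6.7, -3.3, 18.5]
grip_width: 0.0004
grip_force: 9.4
```

Request:
step_hand(ticks=[[0, [0, 0, 0.02], 0], [0, [0, 0, 0], 0]])

```text
time: 14.6
position: [0.4893, 0.1027, 0.2182]
tool_rot: [0.03, 1.0, -0.0, 0.001]
force: [-9.1, -3.1, 26.3]
grip_width: 0.0002
grip_force: 13.2
```

The button has bottomed: force rises sharply at about 14.5 mm of travel. Retracting.

In the tool's units: -0.05 m is -1, -0.04 m is -0.8.

Request:
step_hand(ticks=[[0, [0, 0, -0.2], 0], [0, [0, 0, -0.4], 0], [0, [0, 0, -0.8], 0], [0, [0, 0, -1], 0], [0, [0, -1, 0], 0], [0, [0, -1, 0], 0], [0, [0, -1, 0], 0], [0, [0, -1, 0], 0], [0, [0, 0, 0], 0], [0, [0, 0, 0], 0]])

```text
time: 15.6
position: [0.4767, -0.0976, 0.3352]
tool_rot: [0.032, 0.999, 0.0, 0.0]
force: [-0.1, -0.2, 0.3]
grip_width: 0.0001
grip_force: 0.0
```

```bash
python3 - <<'E'
from h import *
can=np.zeros((600,800,3),np.uint8)
c=vision.camera("wrist");can[:384,:512]=c["frame"]
f=vision.camera("scene")["frame"];can[:290,515:800]=crop(f,215,140,57,58,5)[:, :285]
cv2.imwrite("pics/m8.png",can)
E
```

```text
(no output)
```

View pics/m8.png

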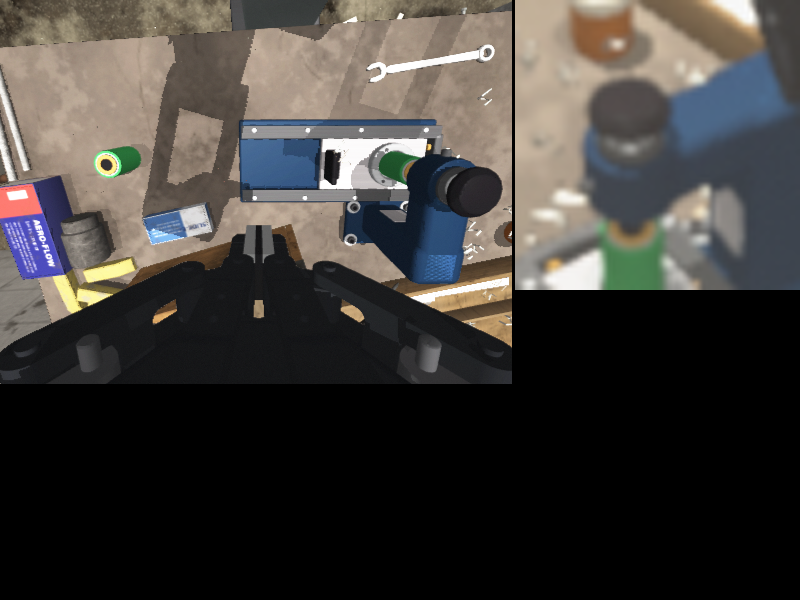

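The button is back up, the shuttle is in, and the roller is upright with its flange down on it. The bystanders are untouched.

```bash
python3 -c "
from workcell import bot, vision
print(bot.hand_in())"
```

```text
the job is handed in; nothing more can be done
None
```

The job is handed in, but the hand-in returned no verdict: the roller stands in the nest with the shuttle in, the button bottomed at about 14.5 mm and sprang back, and in the last pictures the bush flange looks down on the roller with nothing else disturbed.

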